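# Unlock the gauge box by its combination dial

### The arm

A 6-joint arm with a two-finger parallel gripper is mounted at the origin on the work surface. World frame = base frame: x ahead of the robot, y to its left, z up, the work surface at z = 0. Lengths are in m, angles in rad, forces in N, time in s.
With the tool pointing down it reaches from about 0.3 to 0.875 m from the base axis. Payload 6.4 kg.
Tool frame: the origin (TCP) lies at the very end of the fingers, on their centre line; the grasp point (between the pads) lies 19 mm behind it (ctrl.grip_point_offset is the z of the grasp point in the tool frame, in m); z points along the fingers, y is the direction in which the jaws open and shut (so a half turn about z gives the same grasp; the last joint's range is limited). The gripper opens to 85 mm and grips with 20 to 120 N. Pads are 22 mm wide; open, the fingers measure 114 mm over their backs; the gripper's body (76 mm by 85 mm) begins 54 mm behind the grasp point. The pads swing forward as they close: fully open they stand 13 mm farther back than shut.
Start: joints at [0.973, 0.181, 1.607, -0, 1.354, -0.206], TCP at [0.22, 0.531, 0.231] pointing down, gripper open.
Joint ranges: [-2.99, 2.99], [-0.89, 2.07], [0.3, 2.58], [-1.14, 4.28], [0, 2.63], [-3.12, 3.12]. Speed limits (rad/s): [2.57, 2.57, 3.01, 3.14, 3.14, 3.14].

### API

Orientations are given as a unit quaternion [w, x, y, z].
In Python, from bench import status, cams, ctrl gives the robot as it stands.
- The arm moves only by the shell command python3 -m handwheel 'ROWS'. ROWS is JSON, a list of rows, each an object with "grip": the finger opening in cm, from 0 to 8.54; "linear": the shift along the tool's x, y, z in cm, a list of three; "rotation": the turn, a rotation vector about the tool's x, y, z in degrees, a list of three. A call has 1 to 12 rows; each row is the pose to reach, as a shift and turn from the pose commanded when the call began, along the tool's axes at that moment; what a row does not reach only later rows make up. A row lasts 1/12 s, in which the tool goes at most 41.7 mm and 7.16 degrees, less where a joint would pass 70% of its speed; a pose out of reach is approached as far as the arm can. A call with a gripper value outside its range is refused whole. The fingers move at their own pace and stop on an object; the grip force is fixed at half the most. Time passes only in rows, so rows that repeat a pose let the fingers close. It gives the time, the measured TCP pose, the force and the opening at its end, in the units of the state.
- status.get_obs(): the state, without advancing time (a new reading comes with each control period).
- cams.camera(name): name is "side" or "top"; returns the picture (480x640x3 uint8, red, green, blue); there is no depth.
- cams.camera_info(name): a dict with "fovy" (degrees; the focal length in pixels is half the picture's height over the tangent of half this angle, whatever the lens; pixels are square), "cx", "cy" (the principal point, pixels), "world_from_camera" (4x4, takes a point from camera to world coordinates). Camera axes: x right, y down, z forward; pixel columns grow to the right and rows downward; lengths in m; the calibration is good to about 2 mm. A picture is of the moment at which its call begins. camera_info takes no time and is no camera call.
- ctrl.hand_in(): hands the job in, once; it reports no verdict.
The state is a dict: "time_s": time; "q": joint angles; "dq": joint speeds; "joint_efforts": joint torques, N m; "eef_pos": TCP position; "eef_rot": TCP orientation; "wrist_force": force on the tool from outside, world axes, zero at the start; "torque": the same for the moment, N m; "opening": opening from 0.0 (shut) to 1.0 (fully open).
Only numpy, scipy, OpenCV 4.12 (cv2) and the standard library are available. Lean on these libraries where they do the work, as an engineer would, in place of code of your own. Each camera call takes 0.05 s, during which the arm holds its last target.

### The job

Unlock the grey gauge box: turn its dial left (anticlockwise from above) to 60, the yellow mark, without overrunning it, then right (clockwise) past zero and slowly on into the blue band until you feel the lock catch and stop the dial. Do not force the dial against the catch; leave it there, then gently slide the red bolt fully home towards the dial and let go. Leave the other things on the bench alone.

Things in the scene. Friction and masses are not known exactly. Their poses are not given: they have to be found in the camera images.
- dial_axis (a point): Centre of the dial on the top face (100 mm above the bench) of the fixed grey steel lock box, 210 (x) x 290 (y) x 100 mm high. This frame is the box's: z up; x points to its hinged side, away from the robot when unturned; y points from the dial to the red bolt. The box is turned up to 0.3 rad. From here to the box's middle: 65 mm along y
- dial_grip (a point): Grip point of the dial on its axis, 34 mm above the box top. Dial: aluminium disc (radius 36 mm, 2 to 12 mm above the box top) and across it an upright black bar 52 mm long, 14 mm thick, reaching 52 mm above the box top, pinched across its thickness. This frame turns with the dial: bar along x, z up, red pointer on the -x end
- dial (a joint): Dial angle in rad, growing to the left (anticlockwise from above); 0 with the pointer at the zero tick, its frame then parallel to the box's. Left 60 (degrees) is +1.047, right 30 is -0.524. Starts between -0.05 and 0.30; travel -1.0 to 1.6. Turns against 0.06 to 0.1 N m and stays where left
- yellow_mark (a point): Wide yellow tick, left 60, on the black scale plate (radius 53 mm, white ticks every 10 degrees, zero on the box's -x side). Turning left sets the first hidden wheel at the furthest left reading, and right leaves it there; within 0.09 rad of 60 is good. If overrun, turning right 2.3 rad from there begins to carry it back
- blue_mark (a point): Middle of the blue band, right 10 to right 42, on the scale plate. The second wheel's gate is somewhere in it (-0.19 to -0.73 rad), different each time and invisible. Turning right, a spring catch (5 N) slips in over the last 0.2 rad, then a hard wall at 44 mm radius stops the dial. Turning back left is free
- catch (a point): Where the hidden spring catch sits in the box (not visible), 45 mm from the dial axis on the box's +x side. More than 25 N on it (1.1 N m on the dial, held against the wall) spoils the lock. With the dial within 0.025 rad of the wall, the bolt is free to enter
- bolt_grip (a point): Middle of the bolt's red grip, an upright block 20 mm (box x) by 30 mm (box y), 5 to 49 mm above the box top; this point is 29 mm above the top, in line with the dial axis along box y, 123 mm from it when the bolt is back
- bolt (a joint): Bolt travel in m: 0 back (locked, the start), 0.025 fully home (unlocked), growing as the grip slides along the box's -y towards the dial. Friction 3 N, more when fast (8 N per m/s); stays where left. With the lock not set it stops after about 1.5 mm against the wheels; over 25 N on them spoils the lock
- gauge_ring_c (a point): Bystander: brass ring gauge, 52 mm across and 16 mm tall, lying on the box top beside the bolt; this point is its centre
- ring0: Bystander: loose steel ring, 42 mm across, 26 mm tall, standing on the bench
- ring1: Bystander: as ring0
- ring2: Bystander: as ring0
- ring3: Bystander: as ring0
- scraper: Bystander: hand scraper with a green handle, 170 mm long, on the bench
- brush: Bystander: bench brush with a wooden handle, 180 mm long, on the bench

How it is judged:
By the outcome, as a careful person would: the job done as asked, in the order asked, and still so for the second after the job is handed in, with the robot touching nothing.
It also fails if it takes over 70 s, if anything falls off the work surface, if the arm or the gripper's body presses on something with over 40 N, if the wrist force passes 120 N, or if a joint passes its speed limit or range.

## Working session

There is one attempt and no reset: what is moved stays moved. The work goes in short steps, Python scripts to look and compute and a shell command to move; the robot and the scene stay as the last step left them, time stands still between calls to the robot, and variables do not carry over. Pictures are saved under pics/ and viewed, and the job is handed in when it is done.

```bash
mkdir -p pics; ls
python3 - <<'E'
from bench import status,cams,ctrl
import cv2,numpy as np
np.set_printoptions(precision=4,suppress=True)
print(status.get_obs(),ctrl.grip_point_offset)
for n in("side","top"):
    cv2.imwrite(f"pics/{n}0.png",cams.camera(n)[:,:,::-1]); print(n,cams.camera_info(n))
E
```

```text
pics
{'time_s': 0.0, 'q': array([ 0.9727,  0.1815,  1.608 ,  0.    ,  1.3538, -0.2063]), 'dq': array([ 0.0013, -0.001 , -0.0009,  0.0004, -0.002 ,  0.0022]), 'joint_efforts': array([ -0.0011, -44.486 , -35.1333,  -0.0003,   0.0091,   0.    ]), 'eef_pos': array([0.2192, 0.531 , 0.2304]), 'eef_rot': array([-0.0004,  0.1946,  0.9809, -0.0008]), 'wrist_force': array([ 0.4892,  0.462 , -0.3062]), 'torque': array([ 0.0226,  0.0355, -0.0191]), 'opening': 0.9994250574681933} -0.0187
side {'fovy': 46.5355448396381, 'cx': 315.04752297555234, 'cy': 246.35322780180064, 'world_from_camera': array([[ 0.7378, -0.4762,  0.4784, -0.0467],
       [-0.675 , -0.5159,  0.5275, -0.6469],
       [-0.0044, -0.7121, -0.702 ,  0.945 ],
       [ 0.    ,  0.    ,  0.    ,  1.    ]])}
top {'fovy': 54.12873469265048, 'cx': 315.92903579219245, 'cy': 234.316429903382, 'world_from_camera': array([[ 0.0654, -0.9773,  0.2013,  0.3358],
       [-0.9978, -0.065 ,  0.0087, -0.0179],
       [ 0.0046, -0.2015, -0.9795,  1.0463],
       [ 0.    ,  0.    ,  0.    ,  1.    ]])}
```

View pics/side0.png

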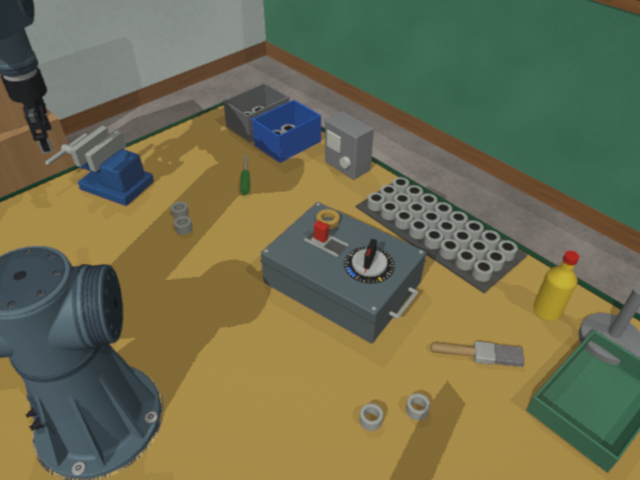

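View pics/top0.png

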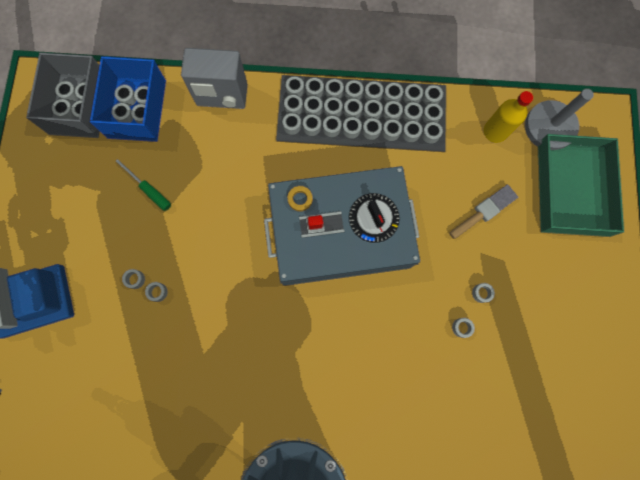

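The box is centred near (345,225) in the top view, with the dial at (375,217), the bolt grip at (316,222) and the brass ring at (300,198). I'll zoom in to measure.

```bash
cat > h.py <<'E'
import cv2,numpy as np
from bench import status,cams,ctrl
np.set_printoptions(precision=4,suppress=True)
def K(i): return 240/np.tan(np.radians(i["fovy"]/2))
def ray(n,uv):
    i=cams.camera_info(n);f=K(i);T=np.array(i["world_from_camera"])
    d=T[:3,:3]@np.array([(uv[0]-i["cx"])/f,(uv[1]-i["cy"])/f,1]);return T[:3,3],d
def onz(n,uv,z):
    o,d=ray(n,uv);return o+d*(z-o[2])/d[2]
def proj(n,p):
    i=cams.camera_info(n);f=K(i);T=np.array(i["world_from_camera"])
    c=T[:3,:3].T@(np.asarray(p)-T[:3,3]);return np.array([i["cx"]+f*c[0]/c[2],i["cy"]+f*c[1]/c[2]])
def crop(n,src,x0,y0,w,h,s,out):
    im=cv2.imread(src)[y0:y0+h,x0:x0+w];cv2.imwrite(out,cv2.resize(im,None,fx=s,fy=s,interpolation=cv2.INTER_CUBIC))
E
python3 - <<'E'
from h import *
crop("top","pics/top0.png",260,155,170,135,4.5,"pics/top0z.png")
crop("side","pics/side0.png",255,195,180,145,4.4,"pics/side0z.png")
E
```

```text
(no output)
```

View pics/top0z.png

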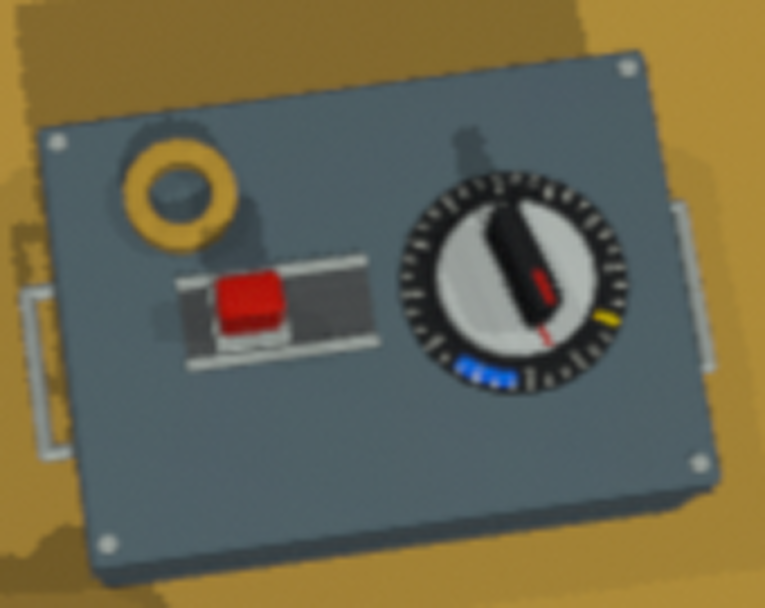

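View pics/side0z.png

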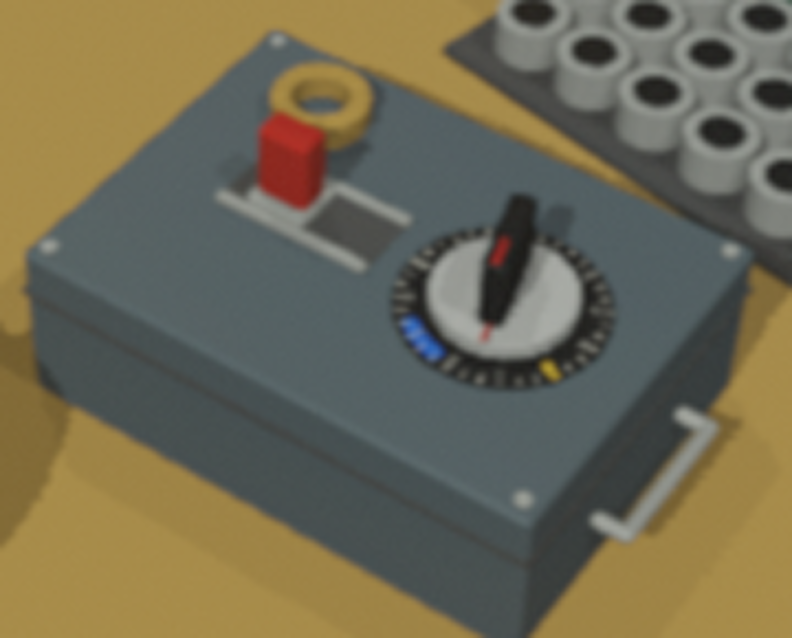

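Run:
```python
from h import *
def un(p,x0,y0,s): return ((np.array(p)+.5)/s-.5)+[x0,y0]
def A(v): return np.degrees(np.arctan2(v[1],v[0]))
# corners order: (+x,+y),(+x,-y),(-x,-y),(-x,+y)
S={"top":([(57,142),(628,67),(700,463),(108,544)],260,155,4.5),"side":([(278,40),(730,250),(523,499),(49,246)],255,195,4.4)}
D={"top":((514,282),(180,195),(546,342)),"side":((503,304),(322,95),(486,335))}
for n in S:
    c,x0,y0,s=S[n]
    P=np.array([onz(n,un(p,x0,y0,s),.1) for p in c])[:,:2]
    cen=P.mean(0);ys=(P[0]-P[1],P[3]-P[2]);xs=(P[0]-P[3],P[1]-P[2])
    print(n,"centre",cen,"yaw from y",[A(v)-90 for v in ys],"from x",[A(v) for v in xs],"lens",[np.linalg.norm(v) for v in ys+xs])
    yaw=np.radians(np.mean([A(v)-90 for v in ys]+[A(v) for v in xs]))
    ex=np.array([np.cos(yaw),np.sin(yaw)]);ey=np.array([-ex[1],ex[0]])
    d=cen-.065*ey; print(" yaw",np.degrees(yaw),"dial",d,"bolt",d+.123*ey)
    dd=onz(n,un(D[n][0],x0,y0,s),.1); print(" dial seen",dd)
    # pointer tip on disc
    pt=onz(n,un(D[n][2],x0,y0,s),.112)[:2]
    v=pt-d;print(" pointer angle",A(-v)-np.degrees(yaw),np.linalg.norm(v)," gauge ring",onz(n,un(D[n][1],x0,y0,s),.116))
# triangulate
for nm,i in(("dial",0),):
    pass
def tri(a,b):
    o1,d1=ray("top",a);o2,d2=ray("side",b);M=np.c_[d1,-d2];t=np.linalg.lstsq(M,o2-o1,rcond=None)[0]
    p,q=o1+d1*t[0],o2+d2*t[1];return (p+q)/2,np.linalg.norm(p-q)
for k in range(4): print(tri(un(S["top"][0][k],260,155,4.5),un(S["side"][0][k],255,195,4.4)))
# red bolt top centre
for n,uv in(("top",un((249,289),260,155,4.5)),("side",un((292,132),255,195,4.4))): print("bolttop",onz(n,uv,.149))
o=status.get_obs()
from scipy.spatial.transform import Rotation as R
print(R.from_quat(np.roll(o["eef_rot"],-1)).as_matrix())
```

```text
top centre [ 0.5615 -0.063 ] yaw from y [np.float64(11.656534132948295), np.float64(11.611975808060265)] from x [np.float64(11.740388277844172), np.float64(11.58030815797103)] lens [np.float64(0.27061214927560173), np.float64(0.2700811489657256), np.float64(0.1899846051817232), np.float64(0.19019460927963502)]
 yaw 11.647301594205942 dial [ 0.5746 -0.1267] bolt [ 0.5498 -0.0062]
 dial seen [ 0.5743 -0.127   0.1   ]
 pointer angle 13.90389955670382 0.03359752681621197  gauge ring [0.6009 0.0288 0.116 ]
side centre [ 0.5636 -0.0629] yaw from y [np.float64(11.625690338465802), np.float64(11.627164743687516)] from x [np.float64(11.559537939214572), np.float64(11.601223593241606)] lens [np.float64(0.27005528150815444), np.float64(0.27019396286371933), np.float64(0.19060948642654527), np.float64(0.1906024237967405)]
 yaw 11.603404153652374 dial [ 0.5766 -0.1266] bolt [ 0.5519 -0.0061]
 dial seen [ 0.577  -0.1264  0.1   ]
 pointer angle 16.952420785303538 0.032586595058120095  gauge ring [0.6041 0.0276 0.116 ]
(array([0.6279, 0.088 , 0.1009]), np.float64(0.0021734111865314046))
(array([ 0.6821, -0.1766,  0.1014]), np.float64(0.0015627233206469394))
(array([ 0.496 , -0.2147,  0.1012]), np.float64(0.0014250604103716485))
(array([0.4417, 0.0496, 0.1012]), np.float64(0.0013691715565206243))
bolttop [ 0.5511 -0.006   0.149 ]
bolttop [ 0.5492 -0.009   0.149 ]
[[-0.9242  0.3818 -0.0009]
 [ 0.3818  0.9242 -0.0013]
 [ 0.0003 -0.0016 -1.    ]]
```

```bash
cat >> h.py <<'E'
from scipy.spatial.transform import Rotation as R
DIAL=np.array([.5756,-.1267]);YAW=np.radians(11.62)
EX=np.array([np.cos(YAW),np.sin(YAW)]);EY=np.array([-EX[1],EX[0]])
def go(xyz,yaw_y):
    o=status.get_obs();M=R.from_quat(np.roll(o["eef_rot"],-1)).as_matrix()
    y=np.radians(yaw_y);Y=np.array([np.cos(y),np.sin(y),0]);Z=np.array([0,0,-1.]);T=np.c_[np.cross(Y,Z),Y,Z]
    print("t",o["time_s"],"pos",o["eef_pos"],"F",o["wrist_force"],"M",o["torque"],"open",o["opening"]*8.54,"q1,q6",o["q"][[0,5]])
    print("tool y yaw",np.degrees(np.arctan2(M[1,1],M[0,1])))
    print("linear cm",M.T@(np.asarray(xyz)-o["eef_pos"])*100,"rot deg",np.degrees(R.from_matrix(M.T@T).as_rotvec()))
E
python3 - <<'E'
from h import *
go([*DIAL,.25],11.62+15.2-90)
E
```

```text
t 0.1 pos [0.2192 0.531  0.2305] F [-0.309   0.1509  0.5248] M [ 0.0024 -0.0289  0.0421] open 8.515813283167171 q1,q6 [ 0.9727 -0.2063]
tool y yaw 67.55230684985297
linear cm [-58.0497 -47.1856  -1.8999] rot deg [ -0.069    0.0922 130.7323]
```

```bash
python3 -m handwheel '[{"grip":8.5,"linear":[-2,-1.6,-1.9],"rotation":[0,0,4]},{"grip":8.5,"linear":[-5,-4,-1.9],"rotation":[0,0,10]},{"grip":8.5,"linear":[-8,-6.5,-1.9],"rotation":[0,0,16]},{"grip":8.5,"linear":[-11,-9,-1.9],"rotation":[0,0,22]},{"grip":8.5,"linear":[-14,-11.5,-1.9],"rotation":[0,0,28]},{"grip":8.5,"linear":[-17,-14,-1.9],"rotation":[0,0,35]},{"grip":8.5,"linear":[-20,-16.3,-1.9],"rotation":[0,0,42]},{"grip":8.5,"linear":[-23,-18.7,-1.9],"rotation":[0,0,49]},{"grip":8.5,"linear":[-26,-21.1,-1.9],"rotation":[0,0,56]},{"grip":8.5,"linear":[-29,-23.6,-1.9],"rotation":[0,0,62]},{"grip":8.5,"linear":[-32,-26,-1.9],"rotation":[0,0,68]},{"grip":8.5,"linear":[-34,-27.6,-1.9],"rotation":[0,0,74]}]'
python3 - <<'E'
from h import *
go([*DIAL,.25],11.62+15.2-90)
E
```

```text
time_s: 1.1
eef_pos: [0.4293, 0.1436, 0.2502]
eef_rot: [0.0, 0.748, 0.664, -0.0]
wrist_force: [0.6, 0.6, -0.1]
opening: 0.992
t 1.1 pos [0.4293 0.1436 0.2502] F [ 0.5569  0.5685 -0.0934] M [-0.0225 -0.0122 -0.0324] open 8.475443118537662 q1,q6 [0.0602 0.1798]
tool y yaw -6.842473944084906
linear cm [-25.0991  17.7435   0.0424] rot deg [ 0.0399  0.0316 56.3375]
```

```bash
python3 -m handwheel '[{"grip":8.5,"linear":[-2.5,1.8,0],"rotation":[0,0,6]},{"grip":8.5,"linear":[-5,3.5,0],"rotation":[0,0,12]},{"grip":8.5,"linear":[-8,5.7,0],"rotation":[0,0,18]},{"grip":8.5,"linear":[-11,7.8,0],"rotation":[0,0,25]},{"grip":8.5,"linear":[-14,9.9,0],"rotation":[0,0,32]},{"grip":8.5,"linear":[-17,12,0],"rotation":[0,0,39]},{"grip":8.5,"linear":[-20,14.1,0],"rotation":[0,0,46]},{"grip":8.5,"linear":[-22.5,15.9,0],"rotation":[0,0,52]},{"grip":8.5,"linear":[-24.3,17.2,0],"rotation":[0,0,55.5]},{"grip":7,"linear":[-25.1,17.7,0],"rotation":[0,0,56.3]},{"grip":6,"linear":[-25.1,17.7,0],"rotation":[0,0,56.3]},{"grip":5,"linear":[-25.1,17.7,0],"rotation":[0,0,56.3]}]'
python3 - <<'E'
from h import *
go([*DIAL,.119],11.62+15.2-90)
cv2.imwrite("pics/side1.png",cams.camera("side")[:,:,::-1])
crop("side","pics/side1.png",255,95,200,160,4,"pics/side1z.png")
E
```

```text
time_s: 2.1
eef_pos: [0.5755, -0.1222, 0.2497]
eef_rot: [-0.001, 0.972, 0.236, -0.001]
wrist_force: [-1.0, 0.4, -0.1]
opening: 0.599
t 2.1 pos [ 0.5755 -0.1222  0.2497] F [-0.9775  0.3964 -0.1398] M [ 0.0482  0.0399 -0.0395] open 5.1195450038046735 q1,q6 [-0.411   0.6828]
tool y yaw -62.67460750618578
linear cm [-0.1881  0.4256 13.0646] rot deg [-0.0925  0.046   0.5054]
```

View pics/side1z.png

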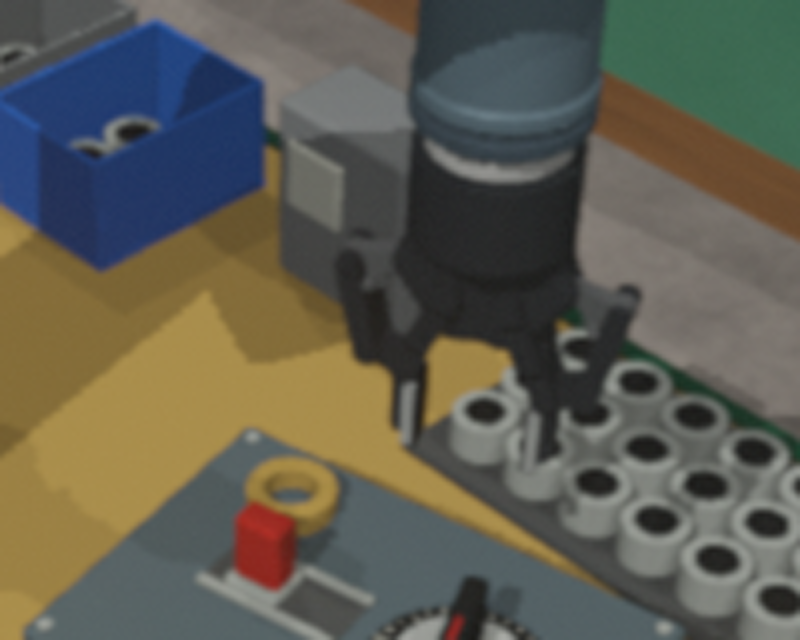

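```bash
python3 -m handwheel '[{"grip":5,"linear":[0,0,2],"rotation":[0,0,0]},{"grip":5,"linear":[0,0,4],"rotation":[0,0,0]},{"grip":5,"linear":[0,0,4],"rotation":[0,0,0]},{"grip":5,"linear":[0,0,4],"rotation":[0,0,0]}]'
python3 - <<'E'
from h import *
go([*DIAL,.119],11.62+15.2-90)
E
```

```text
time_s: 2.48
eef_pos: [0.575, -0.121, 0.2096]
eef_rot: [-0.001, 0.972, 0.237, -0.001]
wrist_force: [-0.1, -0.0, 0.6]
opening: 0.585
t 2.4833 pos [ 0.575  -0.121   0.2096] F [-0.1083 -0.0341  0.5529] M [ 0.0126 -0.0484 -0.0623] open 4.999940251657795 q1,q6 [-0.4093  0.6835]
tool y yaw -62.615429454619836
linear cm [-0.1913  0.558   9.0602] rot deg [-0.1307  0.0954  0.5647]
```

```bash
python3 -m handwheel '[{"grip":5,"linear":[-0.2,0.56,1],"rotation":[0,0,0.5]},{"grip":5,"linear":[-0.2,0.56,3],"rotation":[0,0,0.5]},{"grip":5,"linear":[-0.2,0.56,5],"rotation":[0,0,0.5]},{"grip":5,"linear":[-0.2,0.56,6.5],"rotation":[0,0,0.5]},{"grip":5,"linear":[-0.2,0.56,7.8],"rotation":[0,0,0.5]},{"grip":5,"linear":[-0.2,0.56,8.6],"rotation":[0,0,0.5]},{"grip":5,"linear":[-0.2,0.56,9],"rotation":[0,0,0.5]},{"grip":5,"linear":[-0.2,0.56,9],"rotation":[0,0,0.5]},{"grip":5,"linear":[-0.2,0.56,9],"rotation":[0,0,0.5]}]'
python3 - <<'E'
from h import *
go([*DIAL,.119],11.62+15.2-90)
for n,b in (("side",(325,195,130,120)),("top",(310,160,130,110))):
    cv2.imwrite(f"pics/{n}2.png",cams.camera(n)[:,:,::-1])
    crop(n,f"pics/{n}2.png",*b,5,f"pics/{n}2z.png")
E
```

```text
time_s: 3.23
eef_pos: [0.5774, -0.1289, 0.121]
eef_rot: [0.0, 0.973, 0.231, 0.0]
wrist_force: [-0.1, -0.2, 0.5]
opening: 0.587
t 3.2333 pos [ 0.5774 -0.1289  0.121 ] F [-0.068 -0.247  0.501] M [ 0.0122 -0.0124  0.0266] open 5.00928943330608 q1,q6 [-0.4201  0.6838]
tool y yaw -63.246965314549826
linear cm [-0.0608 -0.2771  0.1983] rot deg [ 0.0496 -0.0387 -0.0669]
```

View pics/side2z.png

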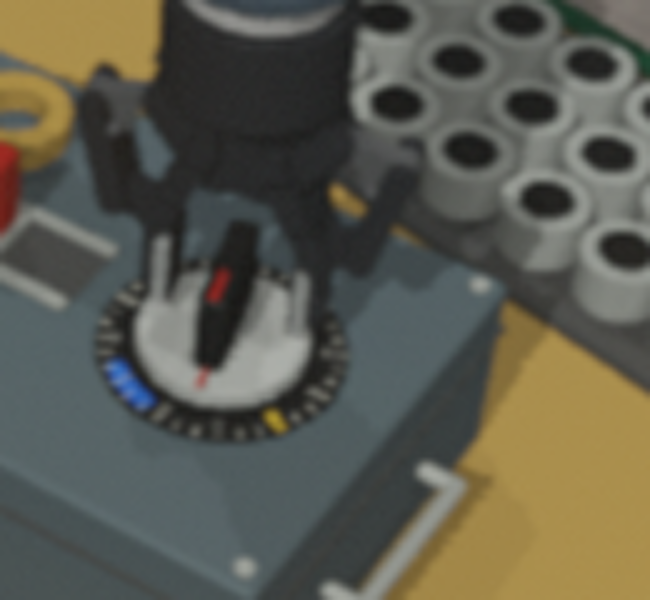

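View pics/top2z.png

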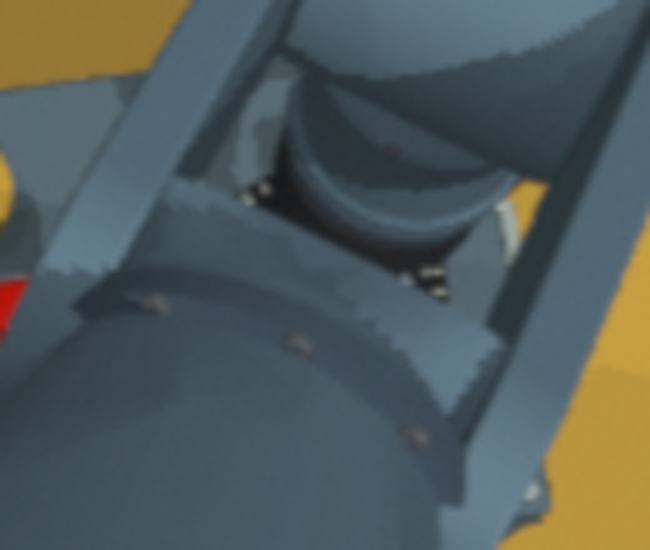

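Side view: the fingers straddle the bar, which runs from (205,360) to (238,230). The top view is blocked by the arm. I'll trim the position and close.

```bash
python3 -m handwheel '[{"grip":4.5,"linear":[-0.05,-0.28,0.1],"rotation":[0,0,0]},{"grip":3.5,"linear":[-0.05,-0.28,0.1],"rotation":[0,0,0]},{"grip":3,"linear":[-0.05,-0.28,0.1],"rotation":[0,0,0]}]'
python3 - <<'E'
from h import *
go([*DIAL,.119],11.62+15.2-90)
E
```

```text
time_s: 3.58
eef_pos: [0.5752, -0.1262, 0.1196]
eef_rot: [0.0, 0.973, 0.231, 0.0]
wrist_force: [0.3, 0.9, 0.9]
opening: 0.354
t 3.5833 pos [ 0.5752 -0.1262  0.1196] F [0.2762 0.9446 0.8673] M [ 0.0214 -0.0372  0.0206] open 3.0241023281677464 q1,q6 [-0.4174  0.6862]
tool y yaw -63.23549878976933
linear cm [0.0136 0.0605 0.0622] rot deg [ 0.0192 -0.017  -0.0555]
```

```bash
python3 -m handwheel '[{"grip":2,"linear":[0,0.02,0],"rotation":[0,0,0]},{"grip":1.6,"linear":[0,0.02,0],"rotation":[0,0,0]},{"grip":1.2,"linear":[0,0.02,0],"rotation":[0,0,0]},{"grip":1,"linear":[0,0.02,0],"rotation":[0,0,0]},{"grip":0.8,"linear":[0,0.02,0],"rotation":[0,0,0]},{"grip":0.8,"linear":[0,0.02,0],"rotation":[0,0,0]}]'
python3 - <<'E'
from h import *
go([*DIAL,.119],11.62+60-90)
E
```

```text
time_s: 4.08
eef_pos: [0.5755, -0.1269, 0.1196]
eef_rot: [0.0, 0.973, 0.231, 0.0]
wrist_force: [0.4, -1.2, 1.9]
opening: 0.156
t 4.0833 pos [ 0.5755 -0.1269  0.1196] F [ 0.3658 -1.2259  1.8739] M [-0.2487 -0.0046  0.1874] open 1.3363746476315534 q1,q6 [-0.4181  0.6859]
tool y yaw -63.246578425333595
linear cm [ 0.0152 -0.0113  0.0562] rot deg [  0.0458   0.0019 -44.8666]
```

```bash
python3 -m handwheel '[{"grip":0.8,"linear":[0,0,0],"rotation":[0,0,-2]},{"grip":0.8,"linear":[0,0,0],"rotation":[0,0,-5]},{"grip":0.8,"linear":[0,0,0],"rotation":[0,0,-9]},{"grip":0.8,"linear":[0,0,0],"rotation":[0,0,-13]},{"grip":0.8,"linear":[0,0,0],"rotation":[0,0,-17]},{"grip":0.8,"linear":[0,0,0],"rotation":[0,0,-21]},{"grip":0.8,"linear":[0,0,0],"rotation":[0,0,-25]},{"grip":0.8,"linear":[0,0,0],"rotation":[0,0,-29]},{"grip":0.8,"linear":[0,0,0],"rotation":[0,0,-33]},{"grip":0.8,"linear":[0,0,0],"rotation":[0,0,-36]},{"grip":0.8,"linear":[0,0,0],"rotation":[0,0,-38]},{"grip":0.8,"linear":[0,0,0],"rotation":[0,0,-38]}]'
python3 - <<'E'
from h import *
go([*DIAL,.119],11.62+60-90)
n="side"
cv2.imwrite(f"pics/{n}3.png",cams.camera(n)[:,:,::-1])
crop(n,f"pics/{n}3.png",325,195,100,100,6,f"pics/{n}3z.png")
E
```

```text
time_s: 5.08
eef_pos: [0.5748, -0.1263, 0.1196]
eef_rot: [-0.001, 0.844, 0.536, -0.0]
wrist_force: [-2.4, 0.5, 5.4]
opening: 0.153
t 5.0833 pos [ 0.5748 -0.1263  0.1196] F [-2.3736  0.5088  5.3709] M [ 0.1173  0.5384 -0.0092] open 1.3102047229499847 q1,q6 [-0.4178  0.0215]
tool y yaw -25.17662467713312
linear cm [-0.0068  0.0914  0.0567] rot deg [-0.0713 -0.0113 -6.7966]
```

View pics/side3z.png

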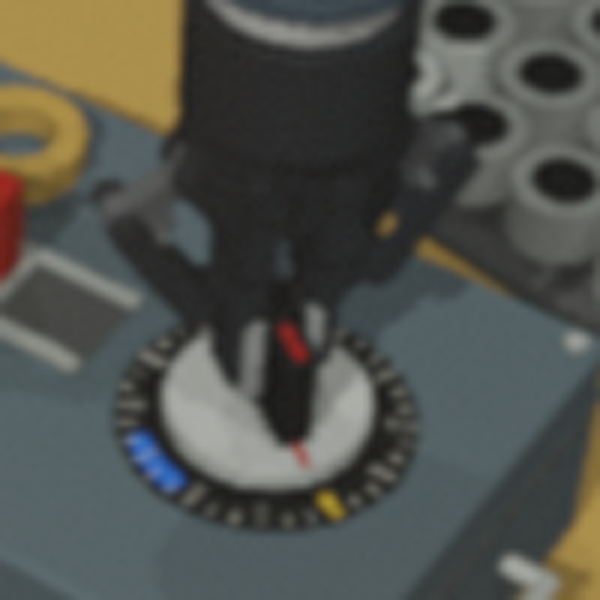

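The pointer tip is at (301,455) in the zoom, and the yellow tick at (331,503).

Run:
```python
from h import *
c=np.array([.5768,-.1265])
for uv,z in(((301,455),.112),((305,464),.112),((297,444),.112),((331,503),.102)):
    p=onz("side",(np.array(uv)+.5)/6-.5+[325,195],z)[:2]-c
    print(np.degrees(np.arctan2(-p[1],-p[0])-YAW),np.linalg.norm(p))
```

```text
52.74027003855522 0.0314929238228372
52.401429637662204 0.035775811371460714
53.93568506670252 0.026322891579877536
59.72064758193902 0.04706301206430215
```

```bash
python3 -m handwheel '[{"grip":0.8,"linear":[0,0,0],"rotation":[0,0,-2]},{"grip":0.8,"linear":[0,0,0],"rotation":[0,0,-4]},{"grip":0.8,"linear":[0,0,0],"rotation":[0,0,-5.5]},{"grip":0.8,"linear":[0,0,0],"rotation":[0,0,-6.5]},{"grip":0.8,"linear":[0,0,0],"rotation":[0,0,-6.5]},{"grip":0.8,"linear":[0,0,0],"rotation":[0,0,-6.5]}]'
python3 - <<'E'
from h import *
go([*DIAL,.119],11.62+60-90)
n="side"
cv2.imwrite(f"pics/{n}4.png",cams.camera(n)[:,:,::-1])
crop(n,f"pics/{n}4.png",325,195,100,100,6,f"pics/{n}4z.png")
E
```

```text
time_s: 5.63
eef_pos: [0.5747, -0.1262, 0.1195]
eef_rot: [-0.001, 0.813, 0.582, -0.0]
wrist_force: [-3.7, 0.5, 5.5]
opening: 0.153
t 5.6333 pos [ 0.5747 -0.1262  0.1195] F [-3.6657  0.4885  5.4915] M [ 0.0806  0.656  -0.0914] open 1.3089601611061379 q1,q6 [-0.4177 -0.0901]
tool y yaw -18.777239969303842
linear cm [-0.0203  0.1058  0.0543] rot deg [-0.0917 -0.0127 -0.3972]
```

View pics/side4z.png

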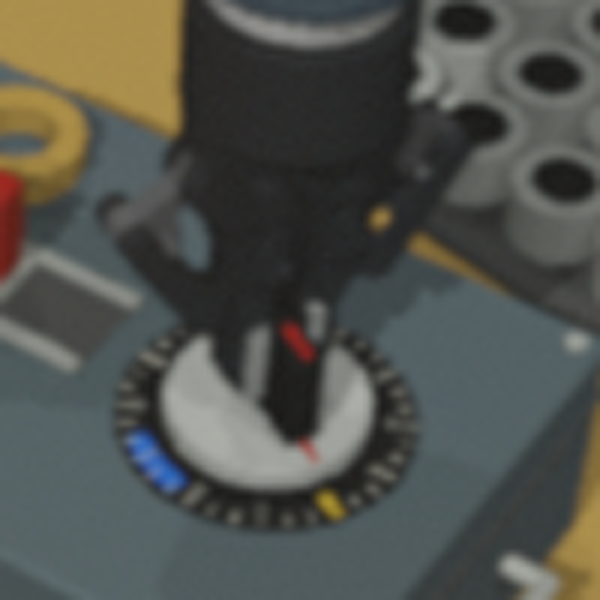

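Run:
```python
from h import *
c=np.array([.5768,-.1265])
for uv in((309,450),(315,459),(304,442)):
    p=onz("side",(np.array(uv)+.5)/6-.5+[325,195],.112)[:2]-c
    print(np.degrees(np.arctan2(-p[1],-p[0])-YAW))
```

```text
59.24855483362861
59.10860419354883
59.640143751341796
```

```bash
python3 -m handwheel '[{"grip":0.8,"linear":[0,0,0],"rotation":[0,0,2]},{"grip":0.8,"linear":[0,0,0],"rotation":[0,0,7]},{"grip":0.8,"linear":[0,0,0],"rotation":[0,0,13]},{"grip":0.8,"linear":[0,0,0],"rotation":[0,0,19]},{"grip":0.8,"linear":[0,0,0],"rotation":[0,0,25]},{"grip":0.8,"linear":[0,0,0],"rotation":[0,0,31]},{"grip":0.8,"linear":[0,0,0],"rotation":[0,0,37]},{"grip":0.8,"linear":[0,0,0],"rotation":[0,0,43]},{"grip":0.8,"linear":[0,0,0],"rotation":[0,0,49]},{"grip":0.8,"linear":[0,0,0],"rotation":[0,0,54]},{"grip":0.8,"linear":[0,0,0],"rotation":[0,0,56]},{"grip":0.8,"linear":[0,0,0],"rotation":[0,0,56]}]'
python3 - <<'E'
from h import *
go([*DIAL,.119],11.62-90)
E
```

```text
time_s: 6.68
eef_pos: [0.5756, -0.1272, 0.1196]
eef_rot: [0.001, 0.991, 0.132, 0.0]
wrist_force: [0.3, -3.2, 1.4]
opening: 0.154
t 6.6833 pos [ 0.5756 -0.1272  0.1196] F [ 0.3405 -3.1956  1.37  ] M [-0.4462 -0.0758 -0.0006] open 1.3175671629590278 q1,q6 [-0.4183  0.8883]
tool y yaw -74.84487561365448
linear cm [ 0.0085 -0.0461  0.0566] rot deg [ 0.0702 -0.0365  3.5351]
```

```bash
cat > m.py <<'E'
from h import *
o=status.get_obs();M=R.from_quat(np.roll(o["eef_rot"],-1)).as_matrix()
print("dial~%.2f"%(np.degrees(np.arctan2(M[1,1],M[0,1]))+90-11.62),"M",o["torque"],"F",o["wrist_force"],"q6eff %.3f"%o["joint_efforts"][5],"t",o["time_s"])
E
python3 -m handwheel '[{"grip":0.8,"linear":[0,0,0],"rotation":[0,0,1]},{"grip":0.8,"linear":[0,0,0],"rotation":[0,0,2]},{"grip":0.8,"linear":[0,0,0],"rotation":[0,0,3]}]' >/dev/null; python3 m.py
python3 -m handwheel '[{"grip":0.8,"linear":[0,0,0],"rotation":[0,0,1]},{"grip":0.8,"linear":[0,0,0],"rotation":[0,0,2]},{"grip":0.8,"linear":[0,0,0],"rotation":[0,0,2]}]' >/dev/null; python3 m.py
```

```text
dial~0.57 M [-0.7717 -0.1336  0.2399] F [ 1.0907 -5.4735  1.5323] q6eff -0.084 t 6.9333
dial~-1.45 M [-0.7692 -0.1326  0.1373] F [ 1.5144 -4.7781  1.3885] q6eff 0.316 t 7.1833
```

```bash
python3 -m handwheel '[{"grip":0.8,"linear":[0,0.05,0],"rotation":[0,0,1]},{"grip":0.8,"linear":[0,0.05,0],"rotation":[0,0,2]},{"grip":0.8,"linear":[0,0.05,0],"rotation":[0,0,2]},{"grip":0.8,"linear":[0,0.05,0],"rotation":[0,0,2]}]' >/dev/null; python3 m.py
python3 -m handwheel '[{"grip":0.8,"linear":[0,0,0],"rotation":[0,0,1]},{"grip":0.8,"linear":[0,0,0],"rotation":[0,0,2]},{"grip":0.8,"linear":[0,0,0],"rotation":[0,0,2]},{"grip":0.8,"linear":[0,0,0],"rotation":[0,0,2]}]' >/dev/null; python3 m.py
```

```text
dial~-3.39 M [-0.7161 -0.2312  0.0295] F [ 1.4254 -4.2544  3.1237] q6eff 0.109 t 7.5167
dial~-5.40 M [-0.7113 -0.2355  0.0821] F [ 1.2859 -4.4689  3.3877] q6eff 0.114 t 7.85
```

```bash
python3 -m handwheel '[{"grip":0.8,"linear":[0,0,0],"rotation":[0,0,1]},{"grip":0.8,"linear":[0,0,0],"rotation":[0,0,2]},{"grip":0.8,"linear":[0,0,0],"rotation":[0,0,2]},{"grip":0.8,"linear":[0,0,0],"rotation":[0,0,2]}]' >/dev/null; python3 m.py
python3 -m handwheel '[{"grip":0.8,"linear":[0,0,0],"rotation":[0,0,1]},{"grip":0.8,"linear":[0,0,0],"rotation":[0,0,2]},{"grip":0.8,"linear":[0,0,0],"rotation":[0,0,2]},{"grip":0.8,"linear":[0,0,0],"rotation":[0,0,2]}]' >/dev/null; python3 m.py
```

```text
dial~-7.40 M [-0.7851 -0.1654  0.099 ] F [ 1.4361 -5.6077  2.9383] q6eff 0.112 t 8.1833
dial~-9.41 M [-0.816  -0.2642  0.0397] F [ 1.8133 -5.6464  2.0404] q6eff 0.106 t 8.5167
```

```bash
python3 -m handwheel '[{"grip":0.8,"linear":[0,0,0],"rotation":[0,0,1]},{"grip":0.8,"linear":[0,0,0],"rotation":[0,0,2]},{"grip":0.8,"linear":[0,0,0],"rotation":[0,0,2]},{"grip":0.8,"linear":[0,0,0],"rotation":[0,0,2]}]' >/dev/null; python3 m.py
```

```text
dial~-11.41 M [-0.8573 -0.2723  0.0992] F [ 1.9705 -5.3631  2.3195] q6eff 0.098 t 8.85
```

```bash
python3 -m handwheel '[{"grip":0.8,"linear":[0,0,0],"rotation":[0,0,1]},{"grip":0.8,"linear":[0,0,0],"rotation":[0,0,2]},{"grip":0.8,"linear":[0,0,0],"rotation":[0,0,2]},{"grip":0.8,"linear":[0,0,0],"rotation":[0,0,2]}]' >/dev/null; python3 m.py
```

```text
dial~-13.41 M [-0.8838 -0.1933  0.0901] F [ 2.4072 -5.6119  2.307 ] q6eff 0.100 t 9.1833
```

```bash
python3 -m handwheel '[{"grip":0.8,"linear":[0,0,0],"rotation":[0,0,1]},{"grip":0.8,"linear":[0,0,0],"rotation":[0,0,2]},{"grip":0.8,"linear":[0,0,0],"rotation":[0,0,2]},{"grip":0.8,"linear":[0,0,0],"rotation":[0,0,2]}]' >/dev/null; python3 m.py
```

```text
dial~-15.41 M [-0.9127 -0.2053  0.0624] F [ 2.1935 -5.4966  3.3791] q6eff 0.097 t 9.5167
```

```bash
python3 -m handwheel '[{"grip":0.8,"linear":[0,0,0],"rotation":[0,0,1]},{"grip":0.8,"linear":[0,0,0],"rotation":[0,0,2]},{"grip":0.8,"linear":[0,0,0],"rotation":[0,0,2]},{"grip":0.8,"linear":[0,0,0],"rotation":[0,0,2]}]' >/dev/null; python3 m.py
```

```text
dial~-17.41 M [-0.9615 -0.1665  0.0779] F [ 1.8002 -6.1218  2.5645] q6eff 0.087 t 9.85
```

```bash
python3 -m handwheel '[{"grip":0.8,"linear":[0,0,0],"rotation":[0,0,1]},{"grip":0.8,"linear":[0,0,0],"rotation":[0,0,2]},{"grip":0.8,"linear":[0,0,0],"rotation":[0,0,2]},{"grip":0.8,"linear":[0,0,0],"rotation":[0,0,2]}]' >/dev/null; python3 m.py
```

```text
dial~-19.41 M [-0.9276 -0.2311  0.0715] F [ 1.1388 -5.4807  1.4586] q6eff 0.068 t 10.1833
```

```bash
python3 -m handwheel '[{"grip":0.8,"linear":[0,0,0],"rotation":[0,0,0.5]},{"grip":0.8,"linear":[0,0,0],"rotation":[0,0,1]},{"grip":0.8,"linear":[0,0,0],"rotation":[0,0,1]},{"grip":0.8,"linear":[0,0,0],"rotation":[0,0,1]}]' >/dev/null; python3 m.py
```

```text
dial~-20.41 M [-0.9546 -0.2679  0.0828] F [ 1.8279 -5.9723  1.1731] q6eff 0.097 t 10.5167
```

```bash
python3 -m handwheel '[{"grip":0.8,"linear":[0,0,0],"rotation":[0,0,0.5]},{"grip":0.8,"linear":[0,0,0],"rotation":[0,0,1]},{"grip":0.8,"linear":[0,0,0],"rotation":[0,0,1]},{"grip":0.8,"linear":[0,0,0],"rotation":[0,0,1]}]' >/dev/null; python3 m.py
```

```text
dial~-21.45 M [-1.0592 -0.2131 -0.2359] F [ 0.7563 -5.9509  2.5146] q6eff -0.258 t 10.85
```

The torque sign flipped at about -21°: the catch is slipping in and pulling the dial right. I expect the wall within about 11°, so I'll use small steps.

```bash
python3 -m handwheel '[{"grip":0.8,"linear":[0,0,0],"rotation":[0,0,0.5]},{"grip":0.8,"linear":[0,0,0],"rotation":[0,0,1]},{"grip":0.8,"linear":[0,0,0],"rotation":[0,0,1]},{"grip":0.8,"linear":[0,0,0],"rotation":[0,0,1]}]' >/dev/null; python3 m.py
```

```text
dial~-22.42 M [-1.0562 -0.1771 -0.068 ] F [ 1.5161 -6.6353  2.2572] q6eff -0.040 t 11.1833
```

```bash
python3 -m handwheel '[{"grip":0.8,"linear":[0,0,0],"rotation":[0,0,0.5]},{"grip":0.8,"linear":[0,0,0],"rotation":[0,0,1]},{"grip":0.8,"linear":[0,0,0],"rotation":[0,0,1]},{"grip":0.8,"linear":[0,0,0],"rotation":[0,0,1]}]' >/dev/null; python3 m.py
```

```text
dial~-23.42 M [-1.0215 -0.1313 -0.0626] F [ 0.9914 -6.0701  3.1532] q6eff -0.021 t 11.5167
```

```bash
python3 -m handwheel '[{"grip":0.8,"linear":[0,0,0],"rotation":[0,0,0.5]},{"grip":0.8,"linear":[0,0,0],"rotation":[0,0,1]},{"grip":0.8,"linear":[0,0,0],"rotation":[0,0,1]},{"grip":0.8,"linear":[0,0,0],"rotation":[0,0,1]}]' >/dev/null; python3 m.py
```

```text
dial~-24.42 M [-1.0124 -0.1985 -0.0512] F [ 0.9936 -7.0254  2.623 ] q6eff -0.020 t 11.85
```

```bash
python3 -m handwheel '[{"grip":0.8,"linear":[0,0,0],"rotation":[0,0,0.2]},{"grip":0.8,"linear":[0,0,0],"rotation":[0,0,0.5]},{"grip":0.8,"linear":[0,0,0],"rotation":[0,0,0.5]}]' >/dev/null; python3 m.py
```

```text
dial~-24.93 M [-1.0836 -0.2706  0.0001] F [ 0.7404 -6.7478  2.6752] q6eff 0.075 t 12.1
```

```bash
python3 -m handwheel '[{"grip":0.8,"linear":[0,0,0],"rotation":[0,0,0.2]},{"grip":0.8,"linear":[0,0,0],"rotation":[0,0,0.5]},{"grip":0.8,"linear":[0,0,0],"rotation":[0,0,0.5]}]' >/dev/null; python3 m.py
```

```text
dial~-25.42 M [-1.037  -0.2448  0.0077] F [ 1.4087 -6.552   2.641 ] q6eff 0.077 t 12.35
```

```bash
python3 -m handwheel '[{"grip":0.8,"linear":[0,0,0],"rotation":[0,0,0.2]},{"grip":0.8,"linear":[0,0,0],"rotation":[0,0,0.5]},{"grip":0.8,"linear":[0,0,0],"rotation":[0,0,0.5]}]' >/dev/null; python3 m.py
```

```text
dial~-25.92 M [-1.0429 -0.213   0.0034] F [ 1.4653 -6.3724  2.7558] q6eff 0.079 t 12.6
```

```bash
python3 -m handwheel '[{"grip":0.8,"linear":[0,0,0],"rotation":[0,0,0.2]},{"grip":0.8,"linear":[0,0,0],"rotation":[0,0,0.5]},{"grip":0.8,"linear":[0,0,0],"rotation":[0,0,0.5]}]' >/dev/null; python3 m.py
```

```text
dial~-26.42 M [-1.0405 -0.2148  0.03  ] F [ 1.474  -6.3627  2.1324] q6eff 0.081 t 12.85
```

```bash
python3 -m handwheel '[{"grip":0.8,"linear":[0,0,0],"rotation":[0,0,0.2]},{"grip":0.8,"linear":[0,0,0],"rotation":[0,0,0.5]},{"grip":0.8,"linear":[0,0,0],"rotation":[0,0,0.5]}]' >/dev/null; python3 m.py
```

```text
dial~-26.92 M [-1.0672 -0.16   -0.0055] F [ 0.5014 -6.3142  2.7393] q6eff 0.082 t 13.1
```

```bash
python3 -m handwheel '[{"grip":0.8,"linear":[0,0,0],"rotation":[0,0,0.2]},{"grip":0.8,"linear":[0,0,0],"rotation":[0,0,0.5]},{"grip":0.8,"linear":[0,0,0],"rotation":[0,0,0.5]}]' >/dev/null; python3 m.py
```

```text
dial~-27.43 M [-1.0553 -0.1741  0.0084] F [ 1.0628 -6.6899  2.2604] q6eff 0.084 t 13.35
```

```bash
python3 -m handwheel '[{"grip":0.8,"linear":[0,0,0],"rotation":[0,0,0.2]},{"grip":0.8,"linear":[0,0,0],"rotation":[0,0,0.5]},{"grip":0.8,"linear":[0,0,0],"rotation":[0,0,0.5]}]' >/dev/null; python3 m.py
```

```text
dial~-27.93 M [-1.1159 -0.1887  0.0243] F [ 1.1267 -8.1298  3.045 ] q6eff 0.085 t 13.6
```

```bash
python3 -m handwheel '[{"grip":0.8,"linear":[0,0,0],"rotation":[0,0,0.2]},{"grip":0.8,"linear":[0,0,0],"rotation":[0,0,0.5]},{"grip":0.8,"linear":[0,0,0],"rotation":[0,0,0.5]}]' >/dev/null; python3 m.py
```

```text
dial~-28.43 M [-1.0556 -0.1826  0.0754] F [ 1.1261 -6.8153  2.534 ] q6eff 0.087 t 13.85
```

```bash
python3 -m handwheel '[{"grip":0.8,"linear":[0,0,0],"rotation":[0,0,0.2]},{"grip":0.8,"linear":[0,0,0],"rotation":[0,0,0.5]},{"grip":0.8,"linear":[0,0,0],"rotation":[0,0,0.5]}]' >/dev/null; python3 m.py
```

```text
dial~-28.93 M [-1.0874 -0.2081 -0.0364] F [ 1.4773 -7.2989  3.2508] q6eff 0.088 t 14.1
```

```bash
python3 -m handwheel '[{"grip":0.8,"linear":[0,0,0],"rotation":[0,0,0.2]},{"grip":0.8,"linear":[0,0,0],"rotation":[0,0,0.5]},{"grip":0.8,"linear":[0,0,0],"rotation":[0,0,0.5]}]' >/dev/null; python3 m.py
```

```text
dial~-29.42 M [-1.1271 -0.1968  0.0476] F [ 1.8715 -8.0064  2.1796] q6eff 0.089 t 14.35
```

```bash
python3 -m handwheel '[{"grip":0.8,"linear":[0,0,0],"rotation":[0,0,0.2]},{"grip":0.8,"linear":[0,0,0],"rotation":[0,0,0.5]},{"grip":0.8,"linear":[0,0,0],"rotation":[0,0,0.5]}]' >/dev/null; python3 m.py
```

```text
dial~-29.93 M [-1.0825 -0.1497 -0.0063] F [ 1.9486 -7.2967  2.2408] q6eff 0.091 t 14.6
```

```bash
python3 -m handwheel '[{"grip":0.8,"linear":[0,0,0],"rotation":[0,0,0.2]},{"grip":0.8,"linear":[0,0,0],"rotation":[0,0,0.5]},{"grip":0.8,"linear":[0,0,0],"rotation":[0,0,0.5]}]' >/dev/null; python3 m.py
```

```text
dial~-30.42 M [-1.0348 -0.207   0.0445] F [ 1.7275 -7.1962  2.2387] q6eff 0.092 t 14.85
```

```bash
python3 -m handwheel '[{"grip":0.8,"linear":[0,0,0],"rotation":[0,0,0.2]},{"grip":0.8,"linear":[0,0,0],"rotation":[0,0,0.5]},{"grip":0.8,"linear":[0,0,0],"rotation":[0,0,0.5]}]' >/dev/null; python3 m.py
```

```text
dial~-30.92 M [-1.1191 -0.1566 -0.0031] F [ 2.1735 -6.3025  1.8169] q6eff 0.093 t 15.1
```

```bash
python3 -m handwheel '[{"grip":0.8,"linear":[0,0,0],"rotation":[0,0,0.2]},{"grip":0.8,"linear":[0,0,0],"rotation":[0,0,0.4]},{"grip":0.8,"linear":[0,0,0],"rotation":[0,0,0.4]}]' >/dev/null; python3 m.py
```

```text
dial~-31.32 M [-1.1417 -0.1645  0.0539] F [ 1.2103 -6.9935  2.5081] q6eff 0.087 t 15.35
```

```bash
python3 -m handwheel '[{"grip":0.8,"linear":[0,0,0],"rotation":[0,0,0.2]},{"grip":0.8,"linear":[0,0,0],"rotation":[0,0,0.4]},{"grip":0.8,"linear":[0,0,0],"rotation":[0,0,0.4]}]' >/dev/null; python3 m.py
```

```text
dial~-31.72 M [-1.1188 -0.2784  0.1007] F [ 0.9019 -7.0331  2.6629] q6eff 0.081 t 15.6
```

```bash
python3 -m handwheel '[{"grip":0.8,"linear":[0,0,0],"rotation":[0,0,0.2]},{"grip":0.8,"linear":[0,0,0],"rotation":[0,0,0.4]},{"grip":0.8,"linear":[0,0,0],"rotation":[0,0,0.4]}]' >/dev/null; python3 m.py
python3 - <<'E'
from h import *
n="side"
cv2.imwrite(f"pics/{n}5.png",cams.camera(n)[:,:,::-1])
crop(n,f"pics/{n}5.png",325,195,100,100,6,f"pics/{n}5z.png")
E
```

```text
dial~-32.12 M [-1.1232 -0.2154  0.0554] F [ 1.4049 -6.7251  2.0452] q6eff 0.075 t 15.85
```

View pics/side5z.png

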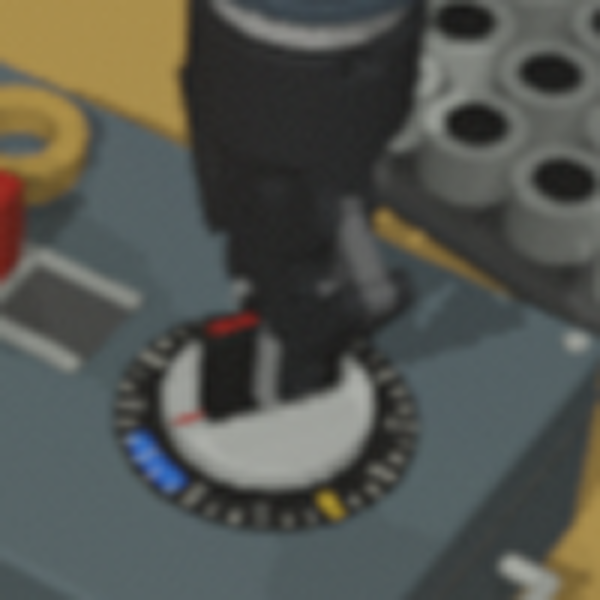

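The pointer tip is now at (187,418), near the far end of the blue band.

```bash
python3 - <<'E'
from h import *
c=np.array([.5768,-.1265])
for uv,z in(((187,418),.112),((178,420),.112),((198,414),.112),((141,436),.102),((178,481),.102)):
    p=onz("side",(np.array(uv)+.5)/6-.5+[325,195],z)[:2]-c
    print(np.degrees(np.arctan2(-p[1],-p[0])-YAW),np.linalg.norm(p))
E
python3 -m handwheel '[{"grip":0.8,"linear":[0,0,0],"rotation":[0,0,0.2]},{"grip":0.8,"linear":[0,0,0],"rotation":[0,0,0.4]},{"grip":0.8,"linear":[0,0,0],"rotation":[0,0,0.4]}]' >/dev/null; python3 m.py
```

```text
-30.215424894172575 0.03132745837976043
-30.90199705025042 0.034572649424820884
-30.53585370242574 0.02702472159652764
-39.22494277999206 0.04553318872240639
-8.657850463787913 0.04600453589622095
dial~-32.52 M [-1.157  -0.1999 -0.056 ] F [ 1.4895 -7.5934  2.6776] q6eff 0.064 t 16.15
```

```bash
python3 -m handwheel '[{"grip":0.8,"linear":[0,0,0],"rotation":[0,0,0.2]},{"grip":0.8,"linear":[0,0,0],"rotation":[0,0,0.4]},{"grip":0.8,"linear":[0,0,0],"rotation":[0,0,0.4]}]' >/dev/null; python3 m.py
```

```text
dial~-32.92 M [-1.1613 -0.1671  0.0296] F [ 0.4641 -8.3324  2.7939] q6eff 0.059 t 16.4
```

```bash
python3 -m handwheel '[{"grip":0.8,"linear":[0,0,0],"rotation":[0,0,0.2]},{"grip":0.8,"linear":[0,0,0],"rotation":[0,0,0.4]},{"grip":0.8,"linear":[0,0,0],"rotation":[0,0,0.4]}]' >/dev/null; python3 m.py
```

```text
dial~-33.32 M [-1.1346 -0.1859  0.0708] F [ 1.3865 -7.2191  2.1672] q6eff 0.121 t 16.65
```

```bash
python3 -m handwheel '[{"grip":0.8,"linear":[0,0,0],"rotation":[0,0,0.1]},{"grip":0.8,"linear":[0,0,0],"rotation":[0,0,0.3]},{"grip":0.8,"linear":[0,0,0],"rotation":[0,0,0.3]}]' >/dev/null; python3 m.py
```

```text
dial~-33.60 M [-1.0925 -0.1469  0.1432] F [ 0.9265 -7.5607  2.1024] q6eff 0.233 t 16.9
```

```bash
python3 -m handwheel '[{"grip":0.8,"linear":[0,0,0],"rotation":[0,0,0.1]},{"grip":0.8,"linear":[0,0,0],"rotation":[0,0,0.3]},{"grip":0.8,"linear":[0,0,0],"rotation":[0,0,0.3]}]' >/dev/null; python3 m.py
```

```text
dial~-33.89 M [-1.0399 -0.2163  0.2993] F [ 1.2831 -7.6182  1.6889] q6eff 0.344 t 17.15
```

```bash
python3 -m handwheel '[{"grip":0.8,"linear":[0,0,0],"rotation":[0,0,0.1]},{"grip":0.8,"linear":[0,0,0],"rotation":[0,0,0.3]},{"grip":0.8,"linear":[0,0,0],"rotation":[0,0,0.3]}]' >/dev/null; python3 m.py
python3 - <<'E'
from h import *
n="side"
cv2.imwrite(f"pics/{n}6.png",cams.camera(n)[:,:,::-1])
a=cv2.imread("pics/side5.png");b=cv2.imread("pics/side6.png")
crop(n,f"pics/{n}6.png",325,195,100,100,6,f"pics/{n}6z.png")
E
```

```text
dial~-34.18 M [-1.0738 -0.2508  0.3736] F [ 1.7262 -7.6102  1.535 ] q6eff 0.454 t 17.4
```

View pics/side6z.png

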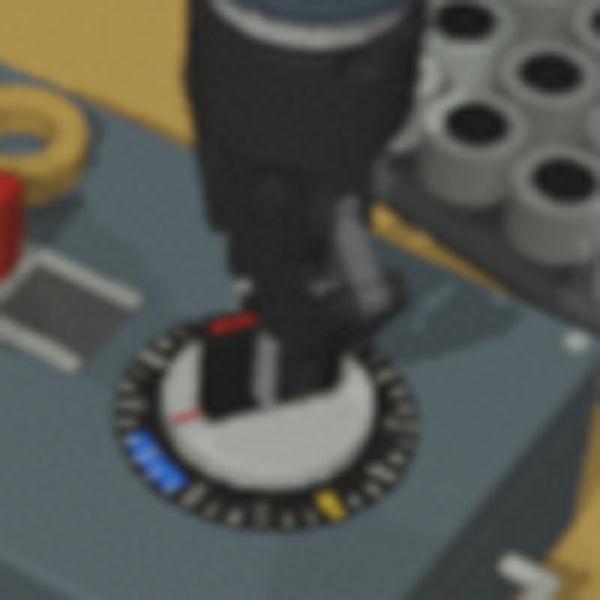

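Torque rises about 0.11 N m per 0.3° (linear, so a hard wall) while the pointer stays put. It is at 0.45 N m, well under 1.1. I'll ease off and release.

```bash
python3 -m handwheel '[{"grip":0.8,"linear":[0,0,0],"rotation":[0,0,-0.3]},{"grip":0.8,"linear":[0,0,0],"rotation":[0,0,-0.7]},{"grip":0.8,"linear":[0,0,0],"rotation":[0,0,-0.7]}]' >/dev/null; python3 m.py
```

```text
dial~-33.49 M [-1.119  -0.2447  0.1306] F [ 0.1184 -6.9399  2.0461] q6eff 0.071 t 17.7
```

```bash
python3 -m handwheel '[{"grip":1.6,"linear":[0,0,0],"rotation":[0,0,0]},{"grip":2,"linear":[0,0,0],"rotation":[0,0,0]},{"grip":3,"linear":[0,0,0],"rotation":[0,0,0]},{"grip":4,"linear":[0,0,0],"rotation":[0,0,0]},{"grip":4,"linear":[0,0,0],"rotation":[0,0,0]}]'; python3 m.py
python3 - <<'E'
from h import *
n="side"
cv2.imwrite(f"pics/{n}7.png",cams.camera(n)[:,:,::-1])
crop(n,f"pics/{n}7.png",325,195,100,100,6,f"pics/{n}7z.png")
E
```

```text
time_s: 18.12
eef_pos: [0.575, -0.1264, 0.1188]
eef_rot: [-0.0, 0.982, -0.189, -0.001]
wrist_force: [-0.1, -0.1, -0.4]
opening: 0.469
dial~-33.46 M [-0.0252 -0.0141  0.0447] F [-0.1301 -0.0689 -0.4376] q6eff 0.003 t 18.1167
```

View pics/side7z.png

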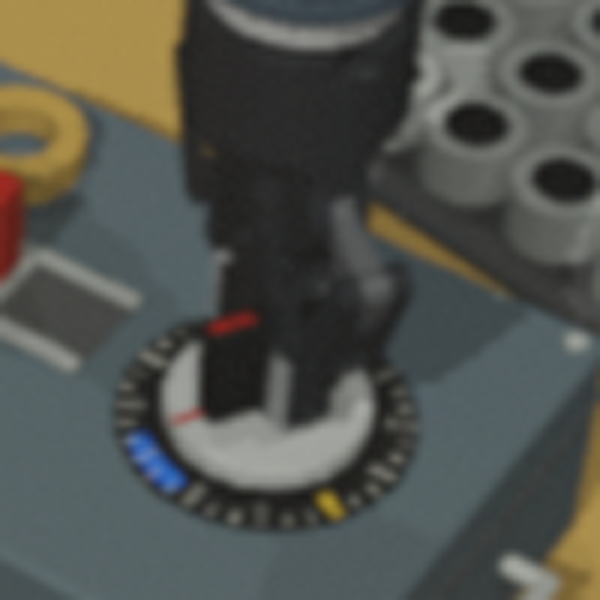

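Pointer unchanged at (187,416) after release. Now I rise and move behind the bolt.

```bash
python3 -m handwheel '[{"grip":4.5,"linear":[0,0,-1],"rotation":[0,0,0]},{"grip":4.5,"linear":[0,0,-3],"rotation":[0,0,0]},{"grip":4.5,"linear":[0,0,-6],"rotation":[0,0,0]},{"grip":3,"linear":[0,0,-8],"rotation":[0,0,0]},{"grip":2,"linear":[0,0,-9],"rotation":[0,0,0]},{"grip":0,"linear":[0,0,-9],"rotation":[0,0,0]}]'
python3 - <<'E'
from h import *
go([*(DIAL+.163*EY),.21],11.62-180)
n="side"
cv2.imwrite(f"pics/{n}8.png",cams.camera(n)[:,:,::-1])
crop(n,f"pics/{n}8.png",295,185,130,110,6,f"pics/{n}8z.png")
E
```

```text
time_s: 18.67
eef_pos: [0.577, -0.1276, 0.2129]
eef_rot: [0.001, 0.982, -0.189, 0.003]
wrist_force: [0.5, -1.3, 0.2]
opening: 0.104
t 18.6667 pos [ 0.577  -0.1276  0.2129] F [ 0.5459 -1.2766  0.1824] M [-0.0471 -0.0389  0.053 ] open 0.8842647464285114 q1,q6 [-0.4184  1.5335]
tool y yaw -111.84185914174373
linear cm [ -9.1552 -13.6336   0.2319] rot deg [-0.1587 -0.3097 56.538 ]
```

View pics/side8z.png

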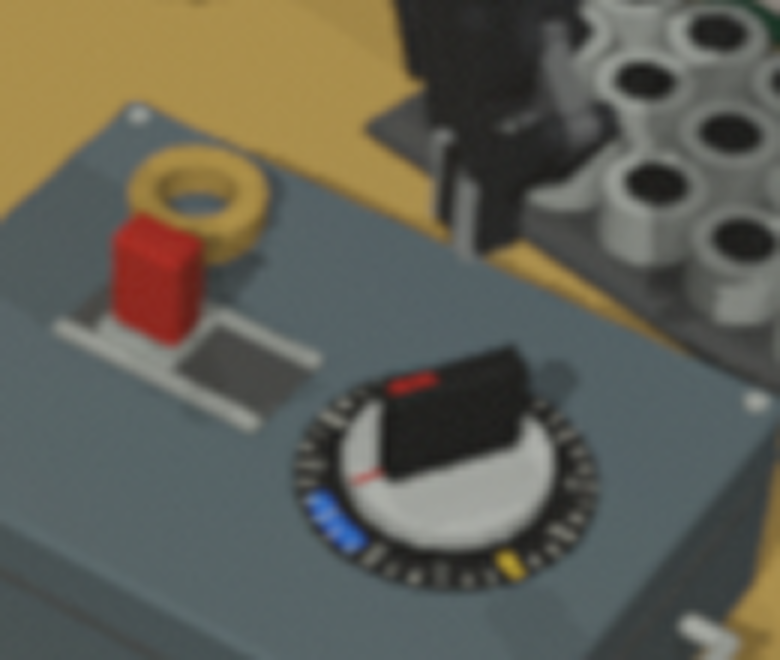

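The dial is clear of the gripper, with its pointer at (366,478) in the right band. The bolt is still back.

```bash
python3 -m handwheel '[{"grip":0,"linear":[-0.6,-0.9,0],"rotation":[0,0,3]},{"grip":0,"linear":[-1.6,-2.4,0],"rotation":[0,0,9]},{"grip":0,"linear":[-2.9,-4.3,0],"rotation":[0,0,15.5]},{"grip":0,"linear":[-4.2,-6.2,0],"rotation":[0,0,22]},{"grip":0,"linear":[-5.4,-8.1,0],"rotation":[0,0,29]},{"grip":0,"linear":[-6.7,-10,0],"rotation":[0,0,36]},{"grip":0,"linear":[-8,-11.9,0],"rotation":[0,0,43]},{"grip":0,"linear":[-8.8,-13,0],"rotation":[0,0,50]},{"grip":0,"linear":[-9.15,-13.6,0],"rotation":[0,0,55]},{"grip":0,"linear":[-9.15,-13.6,0],"rotation":[0,0,56.5]},{"grip":0,"linear":[-9.15,-13.6,0],"rotation":[0,0,56.5]},{"grip":0,"linear":[-9.15,-13.6,0],"rotation":[0,0,56.5]}]'
python3 - <<'E'
from h import *
go([*(DIAL+.163*EY),.124],11.62-180)
n="side"
cv2.imwrite(f"pics/{n}9.png",cams.camera(n)[:,:,::-1])
crop(n,f"pics/{n}9.png",255,125,150,140,5,f"pics/{n}9z.png")
E
```

```text
time_s: 19.72
eef_pos: [0.5401, 0.0334, 0.2077]
eef_rot: [0.001, 0.776, -0.631, -0.001]
wrist_force: [0.5, -0.1, -0.0]
opening: -0.0
t 19.7167 pos [0.5401 0.0334 0.2077] F [ 0.4533 -0.1075 -0.0189] M [-0.0228  0.0455  0.0256] open -0.003127689765180802 q1,q6 [-0.1576  2.7793]
tool y yaw -168.26819934384352
linear cm [ 0.1086 -0.2703  8.3706] rot deg [0.1464 0.0521 0.1117]
```

View pics/side9z.png

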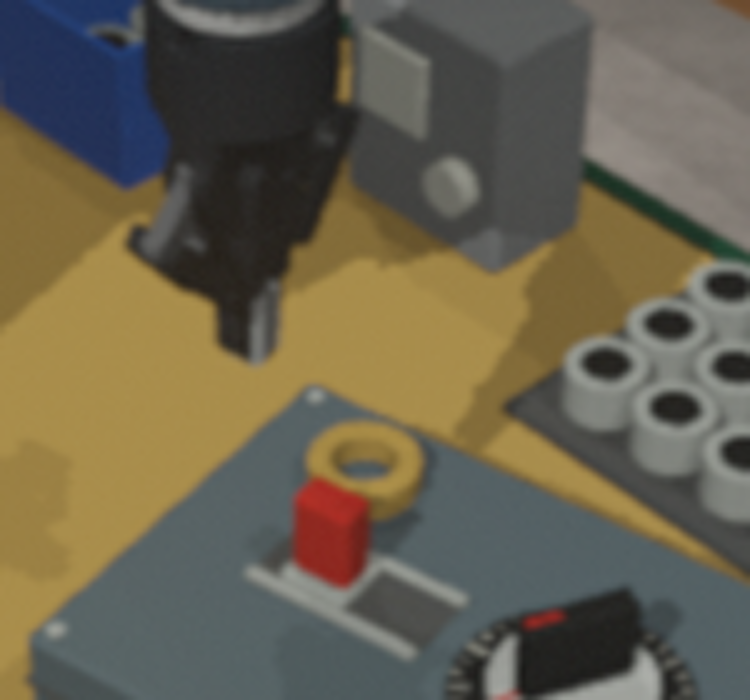

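```bash
python3 -m handwheel '[{"grip":0,"linear":[0.1,-0.27,1],"rotation":[0,0,0]},{"grip":0,"linear":[0.1,-0.27,3],"rotation":[0,0,0]},{"grip":0,"linear":[0.1,-0.27,5],"rotation":[0,0,0]},{"grip":0,"linear":[0.1,-0.27,6.5],"rotation":[0,0,0]},{"grip":0,"linear":[0.1,-0.27,7.7],"rotation":[0,0,0]},{"grip":0,"linear":[0.1,-0.27,8.2],"rotation":[0,0,0]},{"grip":0,"linear":[0.1,-0.27,8.2],"rotation":[0,0,0]},{"grip":0,"linear":[0.1,-0.27,8.2],"rotation":[0,0,0]}]'
cat > b.py <<'E'
from h import *
o=status.get_obs();p=o["eef_pos"];d=p[:2]-DIAL;F=o["wrist_force"]
print("box x %.4f y %.4f z %.4f"%(d@EX,d@EY,p[2]),"F along +y box %.2f, x %.2f"%(F[:2]@EY,F[:2]@EX),"t",o["time_s"])
E
python3 b.py
python3 - <<'E'
from h import *
n="side"
cv2.imwrite(f"pics/{n}10.png",cams.camera(n)[:,:,::-1])
crop(n,f"pics/{n}10.png",255,155,150,110,5,f"pics/{n}10z.png")
E
```

```text
time_s: 20.43
eef_pos: [0.5441, 0.0326, 0.1274]
eef_rot: [-0.0, 0.775, -0.632, 0.0]
wrist_force: [-1.0, 0.6, 0.8]
opening: 0.001
box x 0.0013 y 0.1624 z 0.1274 F along +y box 0.75, x -0.88 t 20.4333
```

View pics/side10z.png

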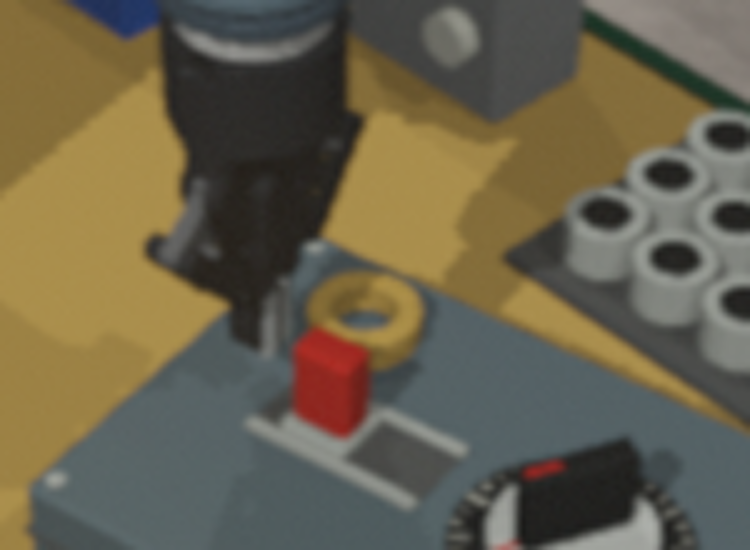

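The fingers are behind the red block at (270,330), clear of the ring. I'll approach slowly.

```bash
python3 -m handwheel '[{"grip":0,"linear":[0.2,-0.05,0.1],"rotation":[0,0,0]},{"grip":0,"linear":[0.5,-0.1,0.2],"rotation":[0,0,0]},{"grip":0,"linear":[0.8,-0.13,0.2],"rotation":[0,0,0]},{"grip":0,"linear":[0.9,-0.13,0.2],"rotation":[0,0,0]},{"grip":0,"linear":[0.9,-0.13,0.2],"rotation":[0,0,0]}]' >/dev/null
python3 b.py
```

```text
box x 0.0025 y 0.1531 z 0.1256 F along +y box 0.62, x 0.17 t 20.9
```

```bash
python3 -m handwheel '[{"grip":0,"linear":[0.1,0,0],"rotation":[0,0,0]},{"grip":0,"linear":[0.2,0,0],"rotation":[0,0,0]},{"grip":0,"linear":[0.2,0,0],"rotation":[0,0,0]}]' >/dev/null
python3 b.py
```

```text
box x 0.0024 y 0.1515 z 0.1253 F along +y box 0.86, x 0.05 t 21.15
```

```bash
python3 -m handwheel '[{"grip":0,"linear":[0.1,0,0],"rotation":[0,0,0]},{"grip":0,"linear":[0.2,0,0],"rotation":[0,0,0]},{"grip":0,"linear":[0.2,0,0],"rotation":[0,0,0]}]' >/dev/null
python3 b.py
```

```text
box x 0.0024 y 0.1495 z 0.1253 F along +y box 0.31, x -0.87 t 21.4
```

Contact is expected at about y 0.149; continuing in 1 mm steps.

```bash
python3 -m handwheel '[{"grip":0,"linear":[0.05,0,0],"rotation":[0,0,0]},{"grip":0,"linear":[0.1,0,0],"rotation":[0,0,0]},{"grip":0,"linear":[0.1,0,0],"rotation":[0,0,0]}]' >/dev/null
python3 b.py
```

```text
box x 0.0024 y 0.1485 z 0.1253 F along +y box 0.03, x -0.22 t 21.65
```

```bash
python3 -m handwheel '[{"grip":0,"linear":[0.05,0,0],"rotation":[0,0,0]},{"grip":0,"linear":[0.1,0,0],"rotation":[0,0,0]},{"grip":0,"linear":[0.1,0,0],"rotation":[0,0,0]}]' >/dev/null
python3 b.py
```

```text
box x 0.0023 y 0.1481 z 0.1253 F along +y box 3.91, x 0.17 t 21.9
```

```bash
python3 -m handwheel '[{"grip":0,"linear":[0.05,0,0],"rotation":[0,0,0]},{"grip":0,"linear":[0.1,0,0],"rotation":[0,0,0]},{"grip":0,"linear":[0.1,0,0],"rotation":[0,0,0]}]' >/dev/null
python3 b.py
```

```text
box x 0.0023 y 0.1467 z 0.1253 F along +y box 2.98, x 0.24 t 22.15
```

```bash
python3 -m handwheel '[{"grip":0,"linear":[0.05,0,0],"rotation":[0,0,0]},{"grip":0,"linear":[0.1,0,0],"rotation":[0,0,0]},{"grip":0,"linear":[0.1,0,0],"rotation":[0,0,0]}]' >/dev/null
python3 b.py
```

```text
box x 0.0023 y 0.1456 z 0.1252 F along +y box 2.54, x 0.41 t 22.4
```

```bash
python3 -m handwheel '[{"grip":0,"linear":[0.05,0,0],"rotation":[0,0,0]},{"grip":0,"linear":[0.1,0,0],"rotation":[0,0,0]},{"grip":0,"linear":[0.1,0,0],"rotation":[0,0,0]}]' >/dev/null
python3 b.py
```

```text
box x 0.0024 y 0.1445 z 0.1253 F along +y box 2.73, x 0.11 t 22.65
```

```bash
python3 -m handwheel '[{"grip":0,"linear":[0.05,0,0],"rotation":[0,0,0]},{"grip":0,"linear":[0.1,0,0],"rotation":[0,0,0]},{"grip":0,"linear":[0.1,0,0],"rotation":[0,0,0]}]' >/dev/null
python3 b.py
```

```text
box x 0.0023 y 0.1435 z 0.1253 F along +y box 2.79, x 0.05 t 22.9
```

The bolt is 4.5 mm in with only friction force, so the lock is set. I'll continue steadily.

```bash
python3 -m handwheel '[{"grip":0,"linear":[0.1,0,0],"rotation":[0,0,0]},{"grip":0,"linear":[0.25,0,0],"rotation":[0,0,0]},{"grip":0,"linear":[0.4,0,0],"rotation":[0,0,0]},{"grip":0,"linear":[0.55,0,0],"rotation":[0,0,0]},{"grip":0,"linear":[0.7,0,0],"rotation":[0,0,0]},{"grip":0,"linear":[0.85,0,0],"rotation":[0,0,0]},{"grip":0,"linear":[1,0,0],"rotation":[0,0,0]},{"grip":0,"linear":[1.1,0,0],"rotation":[0,0,0]},{"grip":0,"linear":[1.2,0,0],"rotation":[0,0,0]},{"grip":0,"linear":[1.3,0,0],"rotation":[0,0,0]},{"grip":0,"linear":[1.4,0,0],"rotation":[0,0,0]},{"grip":0,"linear":[1.4,0,0],"rotation":[0,0,0]}]' >/dev/null
python3 b.py
```

```text
box x 0.0023 y 0.1294 z 0.1253 F along +y box 2.17, x -0.63 t 23.9
```

```bash
python3 -m handwheel '[{"grip":0,"linear":[0.1,0,0],"rotation":[0,0,0]},{"grip":0,"linear":[0.2,0,0],"rotation":[0,0,0]},{"grip":0,"linear":[0.3,0,0],"rotation":[0,0,0]},{"grip":0,"linear":[0.3,0,0],"rotation":[0,0,0]}]' >/dev/null
python3 b.py
```

```text
box x 0.0023 y 0.1264 z 0.1253 F along +y box 1.59, x -0.20 t 24.2333
```

```bash
python3 -m handwheel '[{"grip":0,"linear":[0.1,0,0],"rotation":[0,0,0]},{"grip":0,"linear":[0.2,0,0],"rotation":[0,0,0]},{"grip":0,"linear":[0.2,0,0],"rotation":[0,0,0]}]' >/dev/null
python3 b.py
```

```text
box x 0.0024 y 0.1244 z 0.1253 F along +y box 1.86, x -1.20 t 24.4833
```

```bash
python3 -m handwheel '[{"grip":0,"linear":[0.05,0,0],"rotation":[0,0,0]},{"grip":0,"linear":[0.1,0,0],"rotation":[0,0,0]},{"grip":0,"linear":[0.1,0,0],"rotation":[0,0,0]}]' >/dev/null
python3 b.py
```

```text
box x 0.0024 y 0.1235 z 0.1253 F along +y box 2.48, x -1.02 t 24.7333
```

```bash
python3 -m handwheel '[{"grip":0,"linear":[0.05,0,0],"rotation":[0,0,0]},{"grip":0,"linear":[0.1,0,0],"rotation":[0,0,0]},{"grip":0,"linear":[0.1,0,0],"rotation":[0,0,0]}]' >/dev/null
python3 b.py
```

```text
box x 0.0024 y 0.1233 z 0.1253 F along +y box 6.26, x 0.44 t 24.9833
```

```bash
python3 -m handwheel '[{"grip":0,"linear":[0.05,0,0],"rotation":[0,0,0]},{"grip":0,"linear":[0.1,0,0],"rotation":[0,0,0]},{"grip":0,"linear":[0.1,0,0],"rotation":[0,0,0]}]' >/dev/null
python3 b.py
```

```text
box x 0.0023 y 0.1232 z 0.1253 F along +y box 9.56, x 0.14 t 25.2333
```

The bolt hit its stop at y 0.1232 after 25 mm of travel, with force rising to 9.6 N. I'll back off and lift clear.

```bash
python3 -m handwheel '[{"grip":0,"linear":[-0.3,0,0],"rotation":[0,0,0]},{"grip":0,"linear":[-1,0,0],"rotation":[0,0,0]},{"grip":0,"linear":[-2,0,0],"rotation":[0,0,0]},{"grip":0,"linear":[-2.5,0,-1.5],"rotation":[0,0,0]},{"grip":0,"linear":[-2.5,0,-4],"rotation":[0,0,0]},{"grip":0,"linear":[-3.5,0,-7],"rotation":[0,0,0]},{"grip":0,"linear":[-6,0,-10],"rotation":[0,0,0]},{"grip":0,"linear":[-9,0,-12],"rotation":[0,0,0]},{"grip":0,"linear":[-12,0,-13],"rotation":[0,0,0]},{"grip":0,"linear":[-15,0,-13],"rotation":[0,0,0]},{"grip":0,"linear":[-17,0,-13],"rotation":[0,0,0]},{"grip":0,"linear":[-17,0,-13],"rotation":[0,0,0]}]'
python3 - <<'E'
from h import *
for n,b in (("side",(255,195,180,145)),("top",(260,155,170,135))):
    cv2.imwrite(f"pics/{n}11.png",cams.camera(n)[:,:,::-1])
    crop(n,f"pics/{n}11.png",*b,4.4,f"pics/{n}11z.png")
E
```

```text
time_s: 26.23
eef_pos: [0.518, 0.1632, 0.2558]
eef_rot: [-0.001, 0.776, -0.63, 0.0]
wrist_force: [-0.8, -0.3, 0.4]
opening: -0.001
```

View pics/side11z.png

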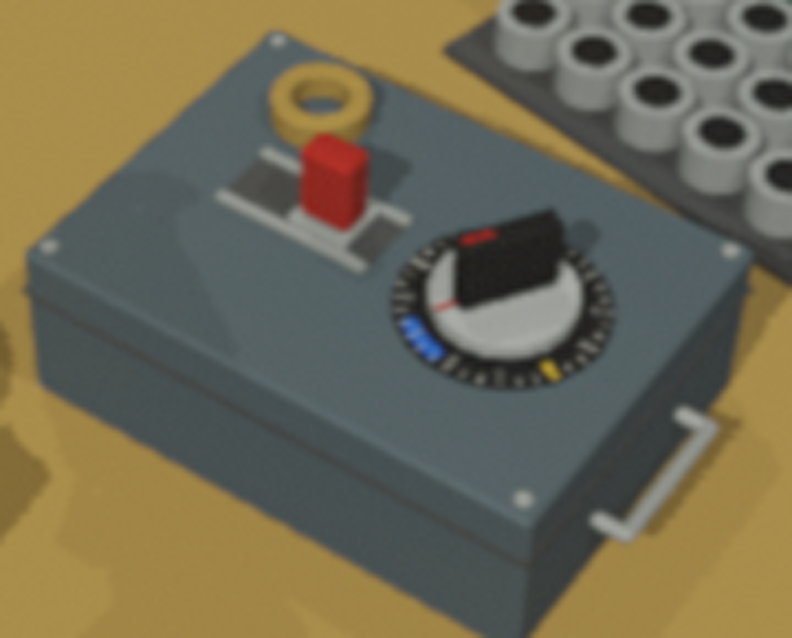

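View pics/top11.png

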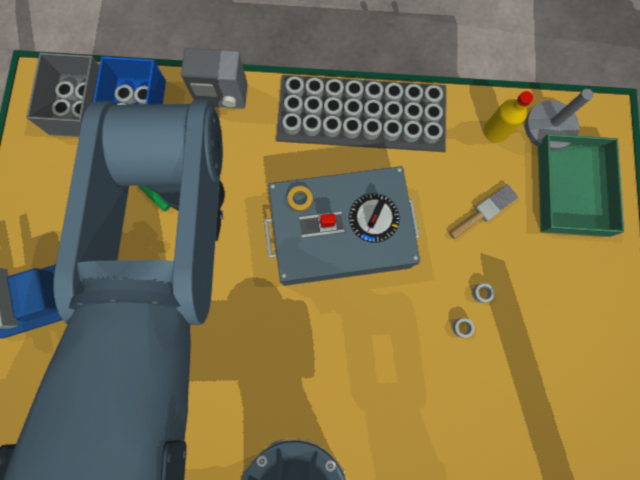

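The bolt grip moved toward the dial (top view (316,222) to (328,221)). The brass ring is still at (300,198), and the dial sits in the blue band. One quick measurement, then hand in.

Run:
```python
from h import *
f=lambda p:(np.array(p)+.5)/4.4-.5+[255,195]
a=onz("side",f((292,132)),.149);b=onz("side",f((335,152)),.149)
print("bolt travel",(a-b)[:2]@EY,"x",(a-b)[:2]@EX)
o=status.get_obs();print(o["wrist_force"],o["time_s"]); print(ctrl.hand_in())
```

```text
bolt travel 0.024855361821438132 x -0.0004343000001166123
[-0.4899 -0.0042 -0.7021] 26.3333
the job is handed in; nothing more can be done
None
```

The grey gauge box is unlocked: the dial is resting on the catch, the red bolt is fully home, and I handed the job in at 26.3 s.

- **Dial left:** I turned it to 59.3 degrees by camera and 59.6 by tool angle, without overrunning.
- **Dial right:** The torque jumped at about right 21 as the catch began to slip in. The wall stopped the dial at about right 33 by tool angle. I stopped pushing at 0.37–0.45 N m (limit 1.1), eased off and released. The pointer did not move afterwards.
- **Bolt:** I pushed it with closed fingers in small steps. It slid past the 1.5 mm lock point with only about 3 N of friction and stopped after 25 mm. The most I pressed at the end stop was 9.6 N. The camera measures 24.9 mm of travel.
- **Last checks:** The gripper is clear of the box and reads no contact force. The brass ring gauge, the brush and the two loose rings in view have not moved. In the final picture the arm hid most of the scraper and all of the other two loose rings, but it never went near them.
- **Disagreement:** At the far right reading, the camera pointer angle (about right 30.5) and the tool angle (about right 32) differed by about 1.5 degrees. I put this down to pixel resolution and give in the grip pads. I relied on the torque rise to find the wall.

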